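True a racked frame corner with a clamping square

TASK

The bolted corner of the wooden frame has racked a little too tight. Pick up the blue square from the mat and press it gently into the inside corner, pushing the loose side rail out only with the square, until both its legs lie flush along both rails with no gap, and hold it bearing on both there for two seconds to check the fit. Then draw it out, leaving the rail true, and lay it back flat in the middle of the mat without bruising the soft rails or disturbing the other things.

Things in the scene. Friction and masses are not known exactly. Their poses are not given: they have to be found in the camera images.
- square: Blue clamping square, about 320 g, a flat triangle frame 30 mm thick. Origin at the heel (where the outer edges of its legs would meet), on the underside. Legs 20 mm wide, reaching 150 mm from the heel: one along -x (outer face y = 0), one along -y (outer face x = 0); z up. 12 mm relief at the heel. Pressed hard on one rail or the board, it can be held off the other rail by friction.
- square_brace (a point): Where to grip the square: mid point of its diagonal brace, half-way up, at (-59.7, -59.7, 15) mm in its axes. The brace is a bar 15 mm thick, 30 mm high, along the (1, -1) diagonal: close the fingers along the (1, 1) diagonal, one outside, one in the opening (49 mm free towards the heel, so do not open wide). Axes as square. At the start the square lies on the mat.
- square_heel (a point): The square's heel, half-way up: 15 mm above the origin of square, same axes.
- mat: Dark rubber mat, 240 x 240 x 3 mm, fixed on the bench; origin under its centre, on the bench top.
- board: Perforated plywood assembly board, 12 mm thick, fixed on the bench. Origin on the bench top under the frame's inside corner, axes as corner; it reaches from -220 to +140 mm along x and -250 to +130 mm along y.
- corner (a point): The frame's inside corner when square, at the board's top (12 mm above the bench). x points out through the back rail, y out through the side rail: the back rail's inside face is the plane x = 0 (y < 0), a true side rail's the plane y = 0 (x < 0). The square's axes match these when home; it may be held some mm above the board.
- back_rail: Pine rail 45 mm wide, 40 mm high, from y = +45 to -250 mm of the corner, immovably held by two low toggle clamps with red handles on its far side (at y = -85 and -205 mm, up to 60 mm above the board). Origin and axes as corner. Pressing with more than 20 N bruises the wood.
- side_rail: Pine rail 45 mm wide, 40 mm high, held by one bolt. Origin on the bolt's axis (vertical, +22.5, +22.5 mm from the corner), rail along its -x to 232 mm, inside face y = -22.5 mm. Starts 0.04 to 0.09 rad counter-clockwise from true. Turns with 0.9 N m friction (5 N at the tip of the square's leg, about 25 N near its heel), stays where left, also past true. Over 20 N bruises it.
- glue: Yellow glue bottle, 60 mm across, 170 mm tall, standing on the bench: leave alone. Origin under its centre.
- tape: Yellow and black tape measure, 72 x 34 x 62 mm, standing on the bench: leave alone. Origin under its centre.
- screwdriver: Red-handled screwdriver, 190 mm long, lying on the board outside the side rail: leave alone.
- tip_back (a point): Outer end of the leg that goes against the back rail, half-way up: (0, -150, 15) mm in the square's axes, on that leg's outer face.
- tip_side (a point): Outer end of the leg that goes against the side rail, half-way up: (-150, 0, 15) mm in the square's axes, on that leg's outer face.
Not all that is in view belongs to the job. Of the things that look like the square, take the one that is nearest to the robot's base at the start.

How it is judged (in metres and radians):
On the way:
1. the square is pressed home for 1 s: heel within 5 mm of the corner, underside within 20 mm of the board, flat, gaps under 2 mm at heel and tip along both rails, over 2 N on each rail (horizontal distance between square_heel and corner below 0.005 m and z of square_heel in the frame of corner below 0.035 m and angle between square's own z axis and vertical below 0.06 rad and x of each of square_heel, tip_back in the frame of back_rail above -0.002 m and y of each of square_heel, tip_side in the frame of side_rail above -0.0245 m and contact force between square and back_rail above 2 N and contact force between square and side_rail above 2 N), for 1 s.
At the end, for the whole second after the job is handed in: The side rail stands square to the back rail within 0.012 rad (0.7 degrees), and the square lies flat on the mat, the middle of its brace within 60 mm of the mat's centre (angle between the x axis of side_rail and the x axis of back_rail, either way round below 0.012 rad and horizontal distance between square_brace and mat below 0.06 m and height (world z) of square_heel below 0.021 m and angle between square's own z axis and vertical below 0.05 rad); the robot touches nothing.
It fails at once if a rail is pressed with more than 20 N by the square (contact force between square and back_rail above 20 N or contact force between square and side_rail above 20 N).
It fails at once if a rail is pushed by the gripper or the arm itself (over 3 N) (contact force between any of the arm, the fingers and side_rail above 3 N or contact force between any of the arm, the fingers and back_rail above 3 N).
It fails at once if the glue bottle, tape measure or screwdriver is moved more than 30 mm (distance of any of glue, tape, screwdriver from where it was at the start of the episode above 0.03 m).
It also fails if it takes over 72 s, if anything falls off the work surface, if the arm or the gripper's body presses on something with over 40 N, if the wrist force passes 120 N, or if a joint passes its speed limit or range.

ROBOT

A 6-joint arm with a two-finger parallel gripper is mounted at the origin on the work surface. World frame = base frame: x ahead of the robot, y to its left, z up, the work surface at z = 0. Lengths are in mm, angles in rad, forces in N, time in s.
With the tool pointing down it reaches from about 350 to 1000 mm from the base axis. Payload 7.1 kg.
Tool frame: the origin (TCP) lies midway between the tips of the shut fingers; the grasp point (between the pads) lies 19 mm behind it (arm.pinch_z is the distance from the TCP to the grasp point, in mm); z points along the fingers, y is the line along which they close (so a half turn about z gives the same grasp; the last joint's range is limited). The gripper opens to 85 mm and grips with 20 to 120 N. Pads are 22 mm wide; open, the fingers measure 114 mm over their backs; the gripper's body (76 mm by 85 mm) begins 54 mm behind the grasp point. The pads swing forward as they close: fully open they stand 13 mm farther back than shut.
Start: joints at [1.325, 0.423, 1.63, -0, 1.089, -0.019], TCP at [140.507, 608.985, 231.319] pointing down, gripper open.
Joint ranges: [-3, 3], [-0.9, 2.11], [0.09, 2.58], [-1.31, 4.45], [0.11, 2.69], [-2.54, 2.54]. Speed limits (rad/s): [2.39, 2.39, 3.01, 3.14, 3.14, 3.14].

INTERFACE

Orientations are given as [roll, pitch, yaw] about the fixed x, y, z axes, in that order (R = Rz(yaw) Ry(pitch) Rx(roll)).
In Python, from workcell import arm gives the robot as it stands.
- The arm moves only by the tool jog_arm, never from a script. Its argument "steps" is a list of rows, each an object of numbers: "x", "y", "z": the shift along the tool's x, y, z in mm; "wx", "wy", "wz": the turn, a rotation vector about the tool's x, y, z in rad; "gripper": the opening, from -1 (shut) to 1 (fully open). In form: [{"x": .., "y": .., "z": .., "wx": .., "wy": .., "wz": .., "gripper": ..}, ...]. A call has 1 to 20 rows; each row shifts and turns the commanded pose from where the row before left it, along the tool's axes as they then stand; what a row does not reach is not made up. A row lasts 1/8 s, in which the tool goes at most 62.5 mm and 10.7 degrees, less where a joint would pass 70% of its speed; a pose out of reach is approached as far as the arm can. A call is refused whole if a number of a shift passes 62.5 or a number of a turn 0.188, either way. A call with a gripper value outside its range is refused whole. The fingers move at their own pace and stop on an object; "force" is the grip in N (left out, the last holds). Time passes only in rows, so rows that do not move let the fingers close. It gives the time, the measured TCP pose, the force, the opening and the grip force at its end, in the units of the state.
- arm.state(): the state, without advancing time (a new reading comes with each control period).
- arm.snapshot(name): name is "side" or "top"; returns the picture (480x640x3 uint8, red, green, blue); there is no depth.
- arm.camera_params(name): a dict with "fovy" (degrees; the focal length in pixels is half the picture's height over the tangent of half this angle, whatever the lens; pixels are square), "cx", "cy" (the principal point, pixels), "T" (4x4, takes a point from camera to world coordinates). Camera axes: x right, y down, z forward; pixel columns grow to the right and rows downward; lengths in mm; the calibration is good to about 2 mm. A picture is of the moment at which its call begins. camera_params takes no time and is no camera call.
- arm.close_job(): hands the job in; it is judged then, once.
The state is a dict: "time": time; "joint_pos": joint angles; "qvel": joint speeds; "effort": joint torques, N m; "eef_pos": TCP position; "ee_rot": TCP orientation; "ft_force": force on the tool from outside, world axes, zero at the start; "wrist_torque": the same for the moment, N m; "gripper_width": finger opening in mm; "finger_force": force on a finger pad.
Only numpy, scipy, OpenCV 4.12 (cv2) and the standard library are available. Lean on these libraries where they do the work, as an engineer would, in place of code of your own. Each camera call takes 0.05 s, during which the arm holds its last target. There are 200 camera calls.

## Working session

There is one attempt and no reset: what is moved stays moved. The work goes in short steps, Python scripts to look and compute and a tool call to move; the robot and the scene stay as the last step left them, time stands still between calls to the robot, and variables do not carry over. Pictures are saved under pics/ and viewed, at most 10 in all, crops included, and the job is handed in when it is done.

Besides the shell and the picture viewer there is one more tool, called after "Call:" as name([rows], argument=value, ...), one row to a line, values as JSON. jog_arm: Moves the arm, as the interface text tells. Its arguments: {"type":"object","properties":{"steps":{"type":"array","items":{"type":"object","properties":{"x":{"type":"number"},"y":{"type":"number"},"z":{"type":"number"},"wx":{"type":"number"},"wy":{"type":"number"},"wz":{"type":"number"},"gripper":{"type":"number"}}}},"force":{"type":"number"}},"required":["steps"]}

```bash
mkdir -p pics; python3 - <<'E'
from workcell import arm
import cv2,numpy as np
for n in("top","side"):
    im=arm.snapshot(n); cv2.imwrite(f"pics/{n}0.png",im[:,:,::-1]); p=arm.camera_params(n); print(n,p["fovy"],p["cx"],p["cy"],np.round(p["T"],3).tolist(), [k for k in p])
s=arm.state(); print(s["eef_pos"],s["ee_rot"],s["time"],s["gripper_width"],s["ft_force"],arm.pinch_z)
E
```

```text
top 47.30821085196366 318.18988275413346 235.76085393149796 [[-0.02, -0.985, 0.171, 304.79], [-1.0, 0.019, -0.007, -102.458], [0.003, -0.171, -0.985, 1358.356], [0.0, 0.0, 0.0, 1.0]] ['fovy', 'cx', 'cy', 'T']
side 42.6266121028439 320.7154974639073 240.3060900362104 [[0.989, -0.106, 0.105, 406.08], [-0.149, -0.667, 0.73, -1107.689], [-0.007, -0.737, -0.676, 966.672], [0.0, 0.0, 0.0, 1.0]] ['fovy', 'cx', 'cy', 'T']
[140.40458217 608.53769346 230.60989582] [-3.14021295e+00 -1.15296743e-05  2.91480270e+00] 0.1 85.39190787057699 [0.65299454 0.49091118 0.80085601] 18.700000000000003
```

View pics/top0.png

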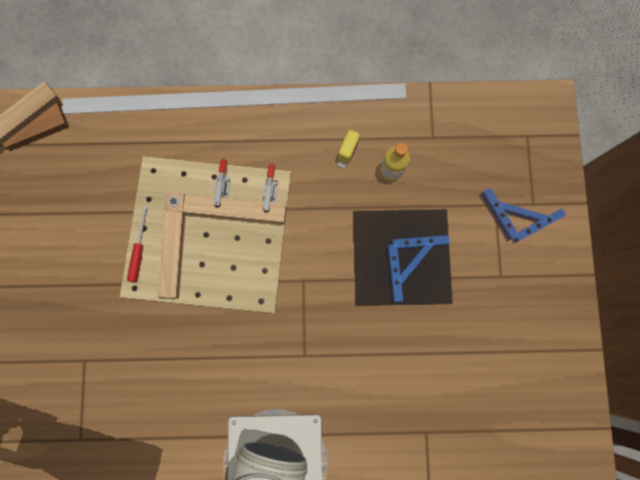

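View pics/side0.png

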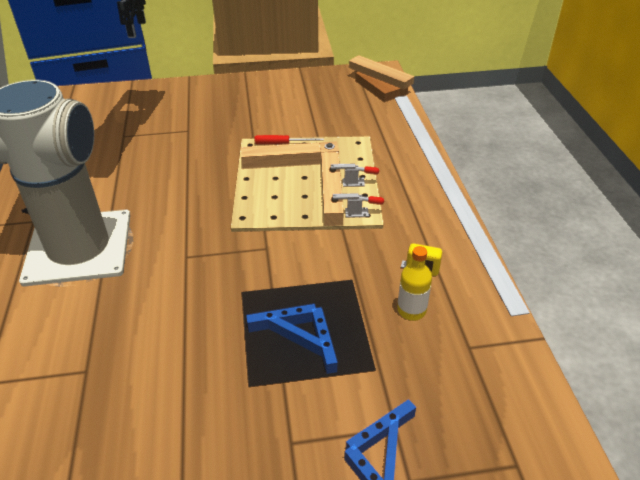

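The top view shows the square on the mat with its heel near (393,242) and its legs pointing right (-y) and down (-x). The frame's inside corner is near (183,212), with its legs in the same sense. The other blue piece, near (515,238), is a decoy. I'll enlarge both areas to get line seeds.

```bash
python3 - <<'E'
import cv2,numpy as np
t=cv2.imread("pics/top0.png")
a=cv2.resize(t[150:320,112:302],None,fx=3,fy=3,interpolation=cv2.INTER_CUBIC)
b=cv2.resize(t[205:310,350:456],None,fx=2,fy=2,interpolation=cv2.INTER_CUBIC)
o=np.zeros((510,570+212,3),np.uint8); o[:,:570]=a; o[:210,570:]=b
cv2.imwrite("pics/crop0.png",o)
E
```

```text
(no output)
```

View pics/crop0.png

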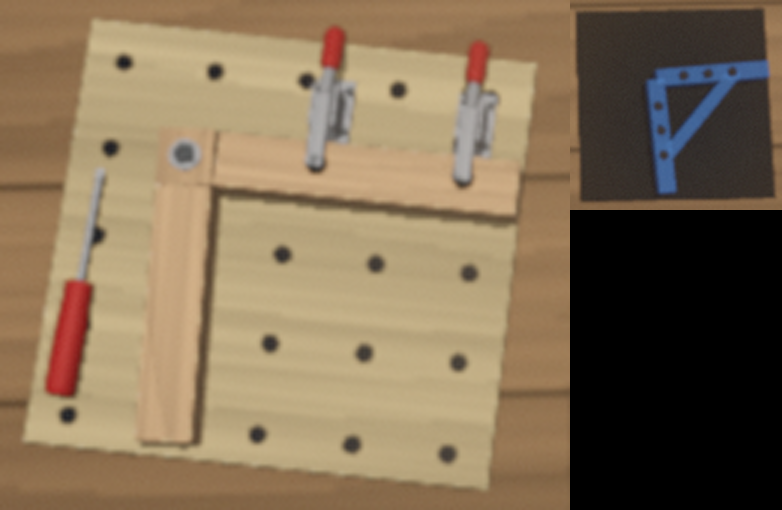

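```bash
cat > h.py <<'E'
import cv2,numpy as np
from workcell import arm
def P(n):
    p=arm.camera_params(n); return 240/np.tan(np.radians(p["fovy"])/2),p["cx"],p["cy"],np.array(p["T"])
def ray(n,u,z):
    f,cx,cy,T=P(n); d=T[:3,:3]@np.array([(u[0]-cx)/f,(u[1]-cy)/f,1]); o=T[:3,3]
    return (o+d*(z-o[2])/d[2])[:2]
def proj(n,X):
    f,cx,cy,T=P(n); c=T[:3,:3].T@(np.array(X,float)-T[:3,3]); return np.array([cx+f*c[0]/c[2],cy+f*c[1]/c[2]])
def edge(g,a,b,w=4,sign=0):
    """sub-pixel line near a-b: gradient peak of scalar image g on normals; returns two points on line"""
    a,b=np.array(a,float),np.array(b,float); L=np.linalg.norm(b-a); t=(b-a)/L; n=np.array([-t[1],t[0]])
    s=np.arange(-w,w+.01,.25); q=np.linspace(.06,.94,int(L)); pts=[]
    for k in q:
        c=a+k*(b-a); xy=(c+s[:,None]*n).astype(np.float32)
        v=cv2.remap(g,xy[None,:,0],xy[None,:,1],cv2.INTER_LINEAR)[0]
        d=np.gradient(cv2.GaussianBlur(v[None],(0,0),2)[0]); d=d*sign if sign else abs(d)
        i=np.argmax(d); i0,i1=max(0,i-4),i+5; wt=np.clip(d[i0:i1],0,None)
        if wt.sum()>0: pts.append(c+n*(s[i0:i1]*wt).sum()/wt.sum())
    pts=np.array(pts,np.float32)
    vx,vy,x,y=cv2.fitLine(pts,cv2.DIST_HUBER,0,.01,.01).ravel(); m=np.array([x,y]); v=np.array([vx,vy])
    r=(pts-m)@np.array([-vy,vx]); return m-v*L/2*np.sign(v@t),m+v*L/2*np.sign(v@t),np.median(abs(r))
def wline(n,g,a,b,z,**k):
    p,q,r=edge(g,a,b,**k); A,B=ray(n,p,z),ray(n,q,z); return A,B,np.arctan2(*(B-A)[::-1]),r
def meet(l,m):
    d1,d2=l[1]-l[0],m[1]-m[0]; s=np.linalg.solve(np.c_[d1,-d2],m[0]-l[0]); return l[0]+s[0]*d1
E
python3 - <<'E'
from h import *
t=cv2.imread("pics/top0.png").astype(np.float32)
c=lambda x,y:(x/3+112,y/3+150)
d=lambda x,y:((x-570)/2+350,y/2+205)
g=t[:,:,1].copy()
TL,TR,BR,BL=c(92,19),c(536,64),c(488,489),c(23,440)
E=[wline("top",g,*s,12) for s in((TL,TR),(TR,BR),(BL,BR),(TL,BL))]
print("board ang",[round(e[2],4) for e in E],[round(e[3],2) for e in E])
co=[meet(E[0],E[3]),meet(E[0],E[1]),meet(E[2],E[1]),meet(E[2],E[3])]
bx=np.array([[140,130],[140,-250],[-220,-250],[-220,130]],float)
C=np.array(co);mu,nu=C.mean(0),bx.mean(0)
H=(bx-nu).T@(C-mu); th=np.arctan2(H[0,1]-H[1,0],H[0,0]+H[1,1])
R=np.array([[np.cos(th),-np.sin(th)],[np.sin(th),np.cos(th)]])
o=mu-R@nu; print("corner",o,"yaw",th,"res",np.round(C-(bx@R.T+o),1).tolist())
br=wline("top",g,c(225,188),c(512,215),52); print("back rail edge dist x",[(R.T@(p-o)).round(1).tolist() for p in br[:2]],br[2:])
sr=wline("top",g,c(210,200),c(193,435),52); print("side rail",[(R.T@(p-o)).round(1).tolist() for p in sr[:2]],sr[2:])
b=t[:,:,0]-t[:,:,2]
l1=wline("top",b,d(649,85),d(658,188),3); l2=wline("top",b,d(660,70),d(766,61),33)
print("sq side leg",l1,"back leg",l2); h=meet(l1,l2); print("heel",h)
# same from side view top-face edges later
m=cv2.inRange(t[200:315,345:460],(0,0,0),(60,60,60))
ys,xs=np.nonzero(m); r=cv2.minAreaRect(cv2.findNonZero(cv2.morphologyEx(m,cv2.MORPH_CLOSE,np.ones((25,25)))));print("mat",r,ray("top",np.array(r[0])+[345,200],3))
E
```

```text
board ang [np.float64(-1.6938), np.float64(3.0198), np.float64(-1.6935), np.float64(3.0187)] [np.float32(0.19), np.float32(0.19), np.float32(0.17), np.float32(0.12)]
corner [599.50650446 221.50047802] yaw -0.122614350565485 res [[-0.0, -0.1], [-0.2, 0.2], [0.1, -0.1], [0.1, -0.0]]
back rail edge dist x [[-2.0, -23.4], [-1.1, -257.7]] (np.float64(-1.6898066180358042), np.float32(0.38657618))
side rail [[0.5, -2.2], [-189.6, -15.4]] (np.float64(3.088231954772591), np.float32(0.19817185))
sq side leg (array([ 514.0107132 , -284.90804707]), array([ 385.58243782, -292.96707693]), np.float64(-3.0789236135978677), np.float32(0.0985682)) back leg (array([ 524.26927796, -309.8685206 ]), array([ 532.54091433, -440.73421286]), np.float64(-1.5076732337343397), np.float32(0.034154773))
heel [ 522.65730453 -284.36546299]
mat ((56.99999237060547, 56.99999237060547), (113.99998474121094, 113.99998474121094), 0.0) [ 481.94710421 -319.87207539]
```

```bash
cat >> h.py <<'E'
def plan(wps,step=50,pose=None):
    """wps: (x,y,z,yaw) list; print rows in tool frame (turn after shift in each row)"""
    s=arm.state(); p=np.array(s["eef_pos"]) if pose is None else np.array(pose[:3],float); y=s["ee_rot"][2] if pose is None else pose[3]
    for w in wps:
        D=np.array(w[:3])-p; dy=(w[3]-y+np.pi)%(2*np.pi)-np.pi; n=int(max(np.ceil(np.linalg.norm(D)/step),np.ceil(abs(dy)/.15),1)); a=-dy/n
        r=[]
        for i in range(n):
            d=D/n; r.append([round(float(v),1) for v in (d[0]*np.cos(y)+d[1]*np.sin(y), d[0]*np.sin(y)-d[1]*np.cos(y), -d[2])]+[round(float(a),3)]); y+=dy/n
        print(r); p=np.array(w[:3],float)
E
python3 - <<'E'
from h import *
c=np.array([ray("top",(u/2+350,v/2+205),3) for u,v in((8,11),(194,10),(204,198),(11,200))]);print("mat",c.mean(0),c.round(0).tolist())
plan([(420,300,230,2.65),(467,-348,150,2.42)])
E
```

```text
mat [ 482.7543302  -320.21123267] [[603.0, -204.0], [600.0, -439.0], [363.0, -437.0], [365.0, -200.0]]
[[-38.0, -26.4, 0.1, 0.029], [-38.7, -25.3, 0.1, 0.029], [-39.5, -24.1, 0.1, 0.029], [-40.2, -23.0, 0.1, 0.029], [-40.8, -21.8, 0.1, 0.029], [-41.4, -20.6, 0.1, 0.029], [-42.0, -19.3, 0.1, 0.029], [-42.6, -18.1, 0.1, 0.029], [-43.1, -16.8, 0.1, 0.029]]
[[-24.8, -39.2, 5.7, 0.016], [-25.4, -38.8, 5.7, 0.016], [-26.1, -38.4, 5.7, 0.016], [-26.7, -38.0, 5.7, 0.016], [-27.3, -37.5, 5.7, 0.016], [-27.9, -37.1, 5.7, 0.016], [-28.5, -36.6, 5.7, 0.016], [-29.1, -36.1, 5.7, 0.016], [-29.7, -35.6, 5.7, 0.016], [-30.3, -35.1, 5.7, 0.016], [-30.9, -34.6, 5.7, 0.016], [-31.5, -34.1, 5.7, 0.016], [-32.0, -33.6, 5.7, 0.016], [-32.6, -33.1, 5.7, 0.016]]
```

Call:
jog_arm([
  {"x": -38,"y": -26.4,"wz": 0.029,"gripper": -0.15},
  {"x": -38.7,"y": -25.3,"wz": 0.029},
  {"x": -39.5,"y": -24.1,"wz": 0.029},
  {"x": -40.2,"y": -23,"wz": 0.029},
  {"x": -40.8,"y": -21.8,"wz": 0.029},
  {"x": -41.4,"y": -20.6,"wz": 0.029},
  {"x": -42,"y": -19.3,"wz": 0.029},
  {"x": -42.6,"y": -18.1,"wz": 0.029},
  {"x": -43.1,"y": -16.8,"wz": 0.029},
  {"x": -25,"y": -39,"z": 5.7,"wz": 0.016},
  {"x": -25.5,"y": -38.8,"z": 5.7,"wz": 0.016},
  {"x": -26,"y": -38.4,"z": 5.7,"wz": 0.016},
  {"x": -26.7,"y": -38,"z": 5.7,"wz": 0.016},
  {"x": -27.3,"y": -37.5,"z": 5.7,"wz": 0.016},
  {"x": -28,"y": -37,"z": 5.7,"wz": 0.016},
  {"x": -28.5,"y": -36.6,"z": 5.7,"wz": 0.016},
  {"x": -29,"y": -36,"z": 5.7,"wz": 0.016},
  {"x": -29.7,"y": -35.6,"z": 5.7,"wz": 0.016},
  {"x": -30.3,"y": -35,"z": 5.7,"wz": 0.016},
  {"x": -31,"y": -34.6,"z": 5.7,"wz": 0.016},
])

```text
invalid input at $.steps[0]: expected keys x, y, z, wx, wy, wz, gripper
```

```bash
python3 - <<'E'
from h import *
plan([(467,-348,90,2.419)])
s=arm.state();print(s["eef_pos"],s["ee_rot"],s["time"],s["gripper_width"],s["ft_force"])
E
```

```text
[[-25.4, -40.9, 6.7, 0.024], [-26.4, -40.3, 6.7, 0.024], [-27.3, -39.6, 6.7, 0.024], [-28.2, -39.0, 6.7, 0.024], [-29.1, -38.3, 6.7, 0.024], [-30.0, -37.6, 6.7, 0.024], [-30.9, -36.9, 6.7, 0.024], [-31.8, -36.2, 6.7, 0.024], [-32.6, -35.4, 6.7, 0.024], [-33.4, -34.6, 6.7, 0.024], [-34.3, -33.8, 6.7, 0.024], [-35.0, -33.0, 6.7, 0.024], [-35.8, -32.2, 6.7, 0.024], [-36.6, -31.3, 6.7, 0.024], [-37.3, -30.4, 6.7, 0.024], [-38.0, -29.5, 6.7, 0.024], [-38.7, -28.6, 6.7, 0.024], [-39.4, -27.7, 6.7, 0.024], [-40.0, -26.8, 6.7, 0.024], [-40.6, -25.8, 6.7, 0.024], [-41.2, -24.9, 6.7, 0.024]]
[140.40458217 608.53769346 230.60989582] [-3.14021295e+00 -1.15296743e-05  2.91480270e+00] 0.1 85.39190787057699 [0.65299454 0.49091118 0.80085601]
```

Call:
jog_arm([
  {"x": -42.8,"y": -29.8,"z": 0,"wx": 0,"wy": 0,"wz": 0,"gripper": -0.15},
  {"x": -42.8,"y": -29.8,"z": 0,"wx": 0,"wy": 0,"wz": 0,"gripper": -0.15},
  {"x": -42.8,"y": -29.8,"z": 0,"wx": 0,"wy": 0,"wz": 0,"gripper": -0.15},
  {"x": -42.8,"y": -29.8,"z": 0,"wx": 0,"wy": 0,"wz": 0,"gripper": -0.15},
  {"x": -42.8,"y": -29.8,"z": 0,"wx": 0,"wy": 0,"wz": 0,"gripper": -0.15},
  {"x": -42.8,"y": -29.8,"z": 0,"wx": 0,"wy": 0,"wz": 0,"gripper": -0.15},
  {"x": -42.8,"y": -29.8,"z": 0,"wx": 0,"wy": 0,"wz": 0,"gripper": -0.15},
  {"x": -42.8,"y": -29.8,"z": 0,"wx": 0,"wy": 0,"wz": 0,"gripper": -0.15},
  {"x": -16,"y": -51.7,"z": 6.7,"wx": 0,"wy": 0,"wz": 0,"gripper": -0.15},
  {"x": -16,"y": -51.7,"z": 6.7,"wx": 0,"wy": 0,"wz": 0,"gripper": -0.15},
  {"x": -16,"y": -51.7,"z": 6.7,"wx": 0,"wy": 0,"wz": 0,"gripper": -0.15},
  {"x": -16,"y": -51.7,"z": 6.7,"wx": 0,"wy": 0,"wz": 0,"gripper": -0.15},
  {"x": -16,"y": -51.7,"z": 6.7,"wx": 0,"wy": 0,"wz": 0,"gripper": -0.15},
  {"x": -16,"y": -51.7,"z": 6.7,"wx": 0,"wy": 0,"wz": 0,"gripper": -0.15},
  {"x": -16,"y": -51.7,"z": 6.7,"wx": 0,"wy": 0,"wz": 0,"gripper": -0.15},
  {"x": -16,"y": -51.7,"z": 6.7,"wx": 0,"wy": 0,"wz": 0,"gripper": -0.15},
  {"x": -16,"y": -51.7,"z": 6.7,"wx": 0,"wy": 0,"wz": 0,"gripper": -0.15},
  {"x": -16,"y": -51.7,"z": 6.7,"wx": 0,"wy": 0,"wz": 0,"gripper": -0.15},
  {"x": -16,"y": -51.7,"z": 6.7,"wx": 0,"wy": 0,"wz": 0,"gripper": -0.15},
  {"x": -16,"y": -51.7,"z": 6.7,"wx": 0,"wy": 0,"wz": 0,"gripper": -0.15},
])

```text
time: 2.6
eef_pos: [467.8, -349.8, 150.4]
ee_rot: [3.141, -0.0, 2.914]
ft_force: [0.2, -0.2, -0.0]
gripper_width: 36.6
finger_force: 0.0
```

Call:
jog_arm([
  {"x": 0,"y": 0,"z": 0,"wx": 0,"wy": 0,"wz": 0.124,"gripper": -0.15},
  {"x": 0,"y": 0,"z": 0,"wx": 0,"wy": 0,"wz": 0.124,"gripper": -0.15},
  {"x": 0,"y": 0,"z": 0,"wx": 0,"wy": 0,"wz": 0.124,"gripper": -0.15},
  {"x": 0,"y": 0,"z": 0,"wx": 0,"wy": 0,"wz": 0.124,"gripper": -0.15},
  {"x": 0,"y": 0,"z": 0,"wx": 0,"wy": 0,"wz": 0,"gripper": -0.15},
  {"x": 0,"y": 0,"z": 0,"wx": 0,"wy": 0,"wz": 0,"gripper": -0.15},
])

```text
time: 3.35
eef_pos: [468.0, -347.9, 150.7]
ee_rot: [-3.142, -0.0, 2.421]
ft_force: [-0.5, 0.3, -0.5]
gripper_width: 36.7
finger_force: 0.0
```

```bash
python3 - <<'E'
from h import *
plan([(467,-348,50,2.419)]); 
s=arm.state();print(s["eef_pos"],s["ee_rot"],s["time"],s["gripper_width"],s["ft_force"])
im=arm.snapshot("top")[:,:,::-1]; a=cv2.resize(im[190:320,340:470],None,fx=4,fy=4); cv2.imwrite("pics/t1.png",a)
E
```

```text
[[0.2, -0.3, 33.6, 0.001], [0.2, -0.3, 33.6, 0.001], [0.2, -0.3, 33.6, 0.001]]
[ 468.02407102 -347.87411445  150.74735252] [-3.14156528e+00 -3.59306267e-04  2.42119102e+00] 3.35 36.651365958056175 [-0.45940923  0.25843656 -0.50856977]
```

Call:
jog_arm([
  {"x": 0.7,"y": -0.7,"z": 40,"wx": 0,"wy": 0,"wz": 0,"gripper": -0.15},
  {"x": 0,"y": 0,"z": 40,"wx": 0,"wy": 0,"wz": 0,"gripper": -0.15},
  {"x": 0,"y": 0,"z": 30,"wx": 0,"wy": 0,"wz": 0,"gripper": -0.15},
  {"x": 0,"y": 0,"z": 0,"wx": 0,"wy": 0,"wz": 0,"gripper": -0.15},
])

```text
time: 3.9
eef_pos: [465.7, -346.9, 38.9]
ee_rot: [-3.141, -0.005, 2.42]
ft_force: [1.0, 0.9, -0.4]
gripper_width: 36.3
finger_force: 0.0
```

```bash
python3 - <<'E'
from h import *
a=cv2.resize(arm.snapshot("top")[190:320,340:470,::-1],None,fx=3,fy=3);b=cv2.resize(arm.snapshot("side")[260:390,230:390,::-1],None,fx=2.5,fy=3); cv2.imwrite("pics/t2.png",np.hstack([a,b]))
E
```

```text
(no output)
```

View pics/t2.png

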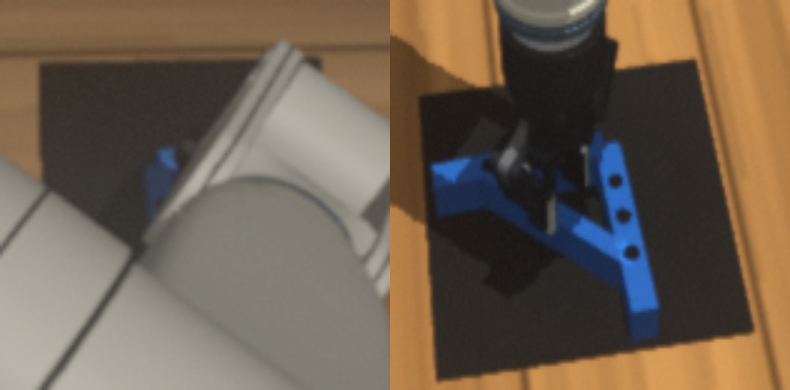

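The side view shows the fingers straddling the brace, one outside at crop (548,200) and one in the opening at (590,165). I'll descend and grip.

Call:
jog_arm([
  {"x": 0,"y": 0,"z": 15,"wx": 0,"wy": 0,"wz": 0,"gripper": -0.15},
  {"x": 0,"y": 0,"z": 12,"wx": 0,"wy": 0,"wz": 0,"gripper": -0.15},
  {"x": 0,"y": 0,"z": 5,"wx": 0,"wy": 0,"wz": 0,"gripper": -0.15},
  {"x": 0,"y": 0,"z": 0,"wx": 0,"wy": 0,"wz": 0,"gripper": -0.15},
  {"x": 0,"y": 0,"z": 0,"wx": 0,"wy": 0,"wz": 0,"gripper": -0.15},
])

```text
time: 4.62
eef_pos: [467.3, -348.2, 9.1]
ee_rot: [3.142, 0.0, 2.419]
ft_force: [0.1, -0.7, 0.1]
gripper_width: 36.6
finger_force: 0.0
```

Call:
jog_arm([
  {"x": 0,"y": 0,"z": 0,"wx": 0,"wy": 0,"wz": 0,"gripper": -1},
  {"x": 0,"y": 0,"z": 0,"wx": 0,"wy": 0,"wz": 0,"gripper": -1},
  {"x": 0,"y": 0,"z": 0,"wx": 0,"wy": 0,"wz": 0,"gripper": -1},
  {"x": 0,"y": 0,"z": 0,"wx": 0,"wy": 0,"wz": 0,"gripper": -1},
  {"x": 0,"y": 0,"z": 0,"wx": 0,"wy": 0,"wz": 0,"gripper": -1},
  {"x": 0,"y": 0,"z": 0,"wx": 0,"wy": 0,"wz": 0,"gripper": -1},
], force=100)

```text
time: 5.38
eef_pos: [467.3, -348.3, 9.6]
ee_rot: [-3.142, 0.001, 2.419]
ft_force: [-0.6, 0.7, 5.5]
gripper_width: 13.0
finger_force: 98.1
```

Call:
jog_arm([
  {"x": 0,"y": 0,"z": -20,"wx": 0,"wy": 0,"wz": 0,"gripper": -1},
  {"x": 0,"y": 0,"z": -40,"wx": 0,"wy": 0,"wz": 0,"gripper": -1},
  {"x": 0,"y": 0,"z": -40,"wx": 0,"wy": 0,"wz": 0,"gripper": -1},
  {"x": 0,"y": 0,"z": -40,"wx": 0,"wy": 0,"wz": 0,"gripper": -1},
  {"x": 14.9,"y": 20.4,"z": 0,"wx": 0,"wy": 0,"wz": 0,"gripper": -1},
  {"x": 28,"y": 40,"z": 0,"wx": 0,"wy": 0,"wz": 0,"gripper": -1},
  {"x": 29,"y": 40.5,"z": 0,"wx": 0,"wy": 0,"wz": 0,"gripper": -1},
  {"x": 29,"y": 40.5,"z": 0,"wx": 0,"wy": 0,"wz": 0,"gripper": -1},
  {"x": 29,"y": 40.5,"z": 0,"wx": 0,"wy": 0,"wz": 0,"gripper": -1},
  {"x": 29,"y": 40.5,"z": 0,"wx": 0,"wy": 0,"wz": 0,"gripper": -1},
  {"x": 29,"y": 40.5,"z": 0,"wx": 0,"wy": 0,"wz": 0,"gripper": -1},
  {"x": 29,"y": 40.5,"z": 0,"wx": 0,"wy": 0,"wz": 0,"gripper": -1},
  {"x": 29,"y": 40.5,"z": 0,"wx": 0,"wy": 0,"wz": 0,"gripper": -1},
  {"x": 29,"y": 40.5,"z": 0,"wx": 0,"wy": 0,"wz": 0,"gripper": -1},
  {"x": 14,"y": 20,"z": 0,"wx": 0,"wy": 0,"wz": 0,"gripper": -1},
  {"x": 0,"y": 0,"z": 0,"wx": 0,"wy": 0,"wz": 0.093,"gripper": -1},
  {"x": 0,"y": 0,"z": 0,"wx": 0,"wy": 0,"wz": 0.0927,"gripper": -1},
  {"x": 0,"y": 0,"z": 0,"wx": 0,"wy": 0,"wz": 0,"gripper": -1},
  {"x": 0,"y": 0,"z": 0,"wx": 0,"wy": 0,"wz": 0,"gripper": -1},
])

```text
time: 7.75
eef_pos: [517.0, 146.5, 148.4]
ee_rot: [-3.14, -0.001, 2.235]
ft_force: [0.1, 0.4, -2.8]
gripper_width: 13.1
finger_force: 98.1
```

```bash
python3 - <<'E'
from h import *
s=arm.state();print(s["eef_pos"],s["ee_rot"],s["time"],s["ft_force"],s["wrist_torque"])
b=arm.snapshot("side")[:,:,::-1]; cv2.imwrite("pics/s3.png",b)
cv2.imwrite("pics/s3c.png",cv2.resize(b[80:260,180:420],None,fx=3.3,fy=3.3,interpolation=cv2.INTER_CUBIC))
t=s["eef_pos"];z=t[2]-6.6
th=s["ee_rot"][2]-3*np.pi/4;R=np.array([[np.cos(th),-np.sin(th)],[np.sin(th),np.cos(th)]])
for q in((0,0),(-150,0),(0,-150),(-12,0),(0,-12)):
    w=t[:2]+R@(np.array(q)+59.7); print(q,[proj("side",[*w,zz]).round(1) for zz in(z,z+30)])
E
```

```text
[516.99118387 146.48308411 148.40697789] [-3.14033117e+00 -6.29608459e-04  2.23509383e+00] 7.75 [ 0.13565044  0.35582806 -2.75592184] [-0.08486737 -0.00848638 -0.01401161]
(0, 0) [array([315.5, 126.7]), array([315.3, 116.1])]
(-150, 0) [array([255.1, 128. ]), array([254.1, 117.4])]
(0, -150) [array([316.9, 161.7]), array([316.8, 150.9])]
(-12, 0) [array([310.6, 126.8]), array([310.4, 116.2])]
(0, -12) [array([315.6, 129.3]), array([315.4, 118.7])]
```

View pics/s3c.png

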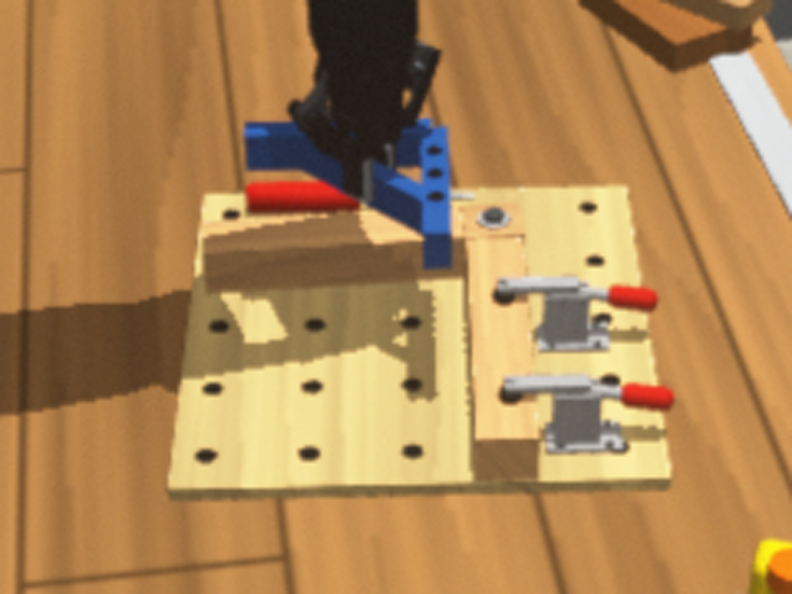

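The held square sits where predicted: the tip of the back leg is at crop (449,233) against (451,234) computed. Next I'll lower it inside the corner.

Call:
jog_arm([
  {"x": 0,"y": 0,"z": 40,"wx": 0,"wy": 0,"wz": 0,"gripper": -1},
  {"x": 0,"y": 0,"z": 40,"wx": 0,"wy": 0,"wz": 0,"gripper": -1},
  {"x": 0,"y": 0,"z": 25,"wx": 0,"wy": 0,"wz": 0,"gripper": -1},
  {"x": 0,"y": 0,"z": 10,"wx": 0,"wy": 0,"wz": 0,"gripper": -1},
  {"x": 0,"y": 0,"z": 5,"wx": 0,"wy": 0,"wz": 0,"gripper": -1},
  {"x": 0,"y": 0,"z": 0,"wx": 0,"wy": 0,"wz": 0,"gripper": -1},
  {"x": 0,"y": 0,"z": 0,"wx": 0,"wy": 0,"wz": 0,"gripper": -1},
])

```text
time: 8.68
eef_pos: [518.7, 146.5, 29.8]
ee_rot: [3.14, 0.001, 2.233]
ft_force: [-1.0, 0.5, -2.4]
gripper_width: 12.9
finger_force: 97.9
```

```bash
cat >> h.py <<'E'
O=np.array([599.5,221.5]);TH=-0.1226;RC=np.array([[np.cos(TH),-np.sin(TH)],[np.sin(TH),np.cos(TH)]])
def where():
    s=arm.state(); t=np.array(s["eef_pos"]); th=s["ee_rot"][2]-3*np.pi/4; R=np.array([[np.cos(th),-np.sin(th)],[np.sin(th),np.cos(th)]])
    print("heel in corner",(RC.T@(t[:2]+R@[59.7,59.7]-O)).round(2),"under",round(t[2]-18.6,1),"yaw err",round(th-TH,4),"F corner",(RC.T@np.array(s["ft_force"])[:2]).round(1),"fz",round(s["ft_force"][2],1),"tq",np.round(s["wrist_torque"],2),"t",s["time"],"tilt",np.round(s["ee_rot"],4))
    y=s["ee_rot"][2]
    for n,v in(("+1mm cx",RC[:,0]),("+1mm cy",RC[:,1])): print(n,"tool x,y",round(v[0]*np.cos(y)+v[1]*np.sin(y),3),round(v[0]*np.sin(y)-v[1]*np.cos(y),3))
E
python3 -c "
from h import *
where()"
```

```text
heel in corner [-11.34 -24.63] under 11.2 yaw err -0.0004 F corner [-1.   0.3] fz -2.4 tq [-0.04  0.04  0.  ] t 8.675 tilt [3.1400e+00 7.0000e-04 2.2331e+00]
+1mm cx tool x,y -0.707 0.707
+1mm cy tool x,y 0.707 0.707
```

Call:
jog_arm([
  {"x": 0,"y": 0,"z": 4,"wx": 0,"wy": 0,"wz": 0,"gripper": -1},
  {"x": -2.1,"y": 2.1,"z": 0,"wx": 0,"wy": 0,"wz": 0,"gripper": -1},
  {"x": -2.1,"y": 2.1,"z": 0,"wx": 0,"wy": 0,"wz": 0,"gripper": -1},
  {"x": -0.7,"y": 0.7,"z": 0,"wx": 0,"wy": 0,"wz": 0,"gripper": -1},
  {"x": 0,"y": 0,"z": 0,"wx": 0,"wy": 0,"wz": 0,"gripper": -1},
  {"x": 0,"y": 0,"z": 0,"wx": 0,"wy": 0,"wz": 0,"gripper": -1},
  {"x": 0,"y": 0,"z": 0,"wx": 0,"wy": 0,"wz": 0,"gripper": -1},
])

```text
time: 9.55
eef_pos: [524.7, 145.5, 24.9]
ee_rot: [-3.141, -0.0, 2.233]
ft_force: [0.7, -0.3, -2.5]
gripper_width: 12.8
finger_force: 97.9
```

```bash
python3 -c "
from h import *
where()"
```

```text
heel in corner [ -5.16 -24.92] under 6.3 yaw err -0.0005 F corner [ 0.7 -0.2] fz -2.5 tq [-0.03  0.04 -0.01] t 9.55 tilt [-3.1415 -0.      2.2331]
+1mm cx tool x,y -0.707 0.707
+1mm cy tool x,y 0.707 0.707
```

Call:
jog_arm([
  {"x": -1.4,"y": 1.4,"z": 0,"wx": 0,"wy": 0,"wz": 0,"gripper": -1},
  {"x": 0,"y": 0,"z": 0,"wx": 0,"wy": 0,"wz": 0,"gripper": -1},
  {"x": -0.7,"y": 0.7,"z": 0,"wx": 0,"wy": 0,"wz": 0,"gripper": -1},
  {"x": 0,"y": 0,"z": 0,"wx": 0,"wy": 0,"wz": 0,"gripper": -1},
  {"x": 0,"y": 0,"z": 0,"wx": 0,"wy": 0,"wz": 0,"gripper": -1},
])

```text
time: 10.18
eef_pos: [527.8, 145.1, 24.9]
ee_rot: [-3.142, 0.0, 2.233]
ft_force: [-0.1, 0.0, -2.9]
gripper_width: 12.8
finger_force: 97.9
```

Call:
jog_arm([
  {"x": -0.35,"y": 0.35,"z": 0,"wx": 0,"wy": 0,"wz": 0,"gripper": -1},
  {"x": 0,"y": 0,"z": 0,"wx": 0,"wy": 0,"wz": 0,"gripper": -1},
  {"x": 0,"y": 0,"z": 0,"wx": 0,"wy": 0,"wz": 0,"gripper": -1},
])

```text
time: 10.55
eef_pos: [528.3, 145.1, 24.9]
ee_rot: [3.142, 0.0, 2.233]
ft_force: [0.0, -0.4, -2.6]
gripper_width: 12.7
finger_force: 97.9
```

```bash
python3 -c "
from h import *
where()"
```

```text
heel in corner [ -1.57 -24.9 ] under 6.3 yaw err -0.0005 F corner [ 0.1 -0.4] fz -2.6 tq [-0.05  0.02  0.05] t 10.55 tilt [3.1415 0.     2.2331]
+1mm cx tool x,y -0.707 0.707
+1mm cy tool x,y 0.707 0.707
```

Call:
jog_arm([
  {"x": -0.35,"y": 0.35,"z": 0,"wx": 0,"wy": 0,"wz": 0,"gripper": -1},
  {"x": 0,"y": 0,"z": 0,"wx": 0,"wy": 0,"wz": 0,"gripper": -1},
  {"x": 0,"y": 0,"z": 0,"wx": 0,"wy": 0,"wz": 0,"gripper": -1},
])

```text
time: 10.92
eef_pos: [528.8, 145.0, 24.9]
ee_rot: [-3.142, 0.0, 2.233]
ft_force: [-0.3, -0.1, -2.8]
gripper_width: 13.2
finger_force: 97.9
```

Call:
jog_arm([
  {"x": -0.35,"y": 0.35,"z": 0,"wx": 0,"wy": 0,"wz": 0,"gripper": -1},
  {"x": 0,"y": 0,"z": 0,"wx": 0,"wy": 0,"wz": 0,"gripper": -1},
  {"x": 0,"y": 0,"z": 0,"wx": 0,"wy": 0,"wz": 0,"gripper": -1},
])

```text
time: 11.3
eef_pos: [529.2, 144.9, 24.9]
ee_rot: [-3.141, -0.0, 2.233]
ft_force: [1.1, 0.3, -3.6]
gripper_width: 12.7
finger_force: 97.9
```

```bash
python3 -c "
from h import *
where()"
```

```text
heel in corner [ -0.66 -24.93] under 6.3 yaw err -0.0005 F corner [1.1 0.5] fz -3.6 tq [-0.02  0.   -0.01] t 11.3 tilt [-3.1415 -0.      2.2331]
+1mm cx tool x,y -0.707 0.707
+1mm cy tool x,y 0.707 0.707
```

Call:
jog_arm([
  {"x": -0.35,"y": 0.35,"z": 0,"wx": 0,"wy": 0,"wz": 0,"gripper": -1},
  {"x": 0,"y": 0,"z": 0,"wx": 0,"wy": 0,"wz": 0,"gripper": -1},
  {"x": 0,"y": 0,"z": 0,"wx": 0,"wy": 0,"wz": 0,"gripper": -1},
])

```text
time: 11.68
eef_pos: [529.8, 144.9, 24.9]
ee_rot: [-3.142, 0.0, 2.233]
ft_force: [-0.8, -0.8, -3.4]
gripper_width: 12.7
finger_force: 97.9
```

Call:
jog_arm([
  {"x": -0.3,"y": 0.3,"z": 0,"wx": 0,"wy": 0,"wz": 0,"gripper": -1},
  {"x": 0,"y": 0,"z": 0,"wx": 0,"wy": 0,"wz": 0,"gripper": -1},
  {"x": 0,"y": 0,"z": 0,"wx": 0,"wy": 0,"wz": 0,"gripper": -1},
])

```text
time: 12.05
eef_pos: [530.2, 144.8, 24.9]
ee_rot: [-3.142, -0.0, 2.233]
ft_force: [-0.4, -0.3, -1.7]
gripper_width: 12.9
finger_force: 97.9
```

```bash
python3 -c "
from h import *
where()"
```

```text
heel in corner [  0.33 -24.91] under 6.3 yaw err -0.0006 F corner [-0.4 -0.4] fz -1.7 tq [-0.03  0.05  0.02] t 12.05 tilt [-3.1416 -0.      2.233 ]
+1mm cx tool x,y -0.707 0.708
+1mm cy tool x,y 0.708 0.707
```

Call:
jog_arm([
  {"x": -0.3,"y": 0.3,"z": 0,"wx": 0,"wy": 0,"wz": 0,"gripper": -1},
  {"x": 0,"y": 0,"z": 0,"wx": 0,"wy": 0,"wz": 0,"gripper": -1},
  {"x": 0,"y": 0,"z": 0,"wx": 0,"wy": 0,"wz": 0,"gripper": -1},
])

```text
time: 12.42
eef_pos: [530.6, 144.7, 24.9]
ee_rot: [3.142, 0.0, 2.233]
ft_force: [0.3, -0.0, -2.9]
gripper_width: 13.2
finger_force: 97.9
```

Call:
jog_arm([
  {"x": -0.3,"y": 0.3,"z": 0,"wx": 0,"wy": 0,"wz": 0,"gripper": -1},
  {"x": 0,"y": 0,"z": 0,"wx": 0,"wy": 0,"wz": 0,"gripper": -1},
  {"x": 0,"y": 0,"z": 0,"wx": 0,"wy": 0,"wz": 0,"gripper": -1},
])

```text
time: 12.8
eef_pos: [531.0, 144.7, 24.9]
ee_rot: [-3.142, -0.0, 2.233]
ft_force: [0.0, 0.4, -3.4]
gripper_width: 13.0
finger_force: 97.9
```

```bash
python3 -c "
from h import *
where()"
```

```text
heel in corner [  1.14 -24.91] under 6.3 yaw err -0.0005 F corner [-0.   0.4] fz -3.4 tq [-0.   -0.   -0.02] t 12.8 tilt [-3.1416 -0.      2.233 ]
+1mm cx tool x,y -0.707 0.707
+1mm cy tool x,y 0.707 0.707
```

Call:
jog_arm([
  {"x": -0.3,"y": 0.3,"z": 0,"wx": 0,"wy": 0,"wz": 0,"gripper": -1},
  {"x": 0,"y": 0,"z": 0,"wx": 0,"wy": 0,"wz": 0,"gripper": -1},
  {"x": 0,"y": 0,"z": 0,"wx": 0,"wy": 0,"wz": 0,"gripper": -1},
])

```text
time: 13.18
eef_pos: [531.1, 144.6, 24.9]
ee_rot: [-3.141, -0.0, 2.233]
ft_force: [-1.5, -0.0, -2.1]
gripper_width: 13.1
finger_force: 98.3
```

Call:
jog_arm([
  {"x": -0.3,"y": 0.3,"z": 0,"wx": 0,"wy": 0,"wz": 0,"gripper": -1},
  {"x": 0,"y": 0,"z": 0,"wx": 0,"wy": 0,"wz": 0,"gripper": -1},
  {"x": 0,"y": 0,"z": 0,"wx": 0,"wy": 0,"wz": 0,"gripper": -1},
])

```text
time: 13.55
eef_pos: [531.1, 144.6, 24.8]
ee_rot: [-3.14, -0.001, 2.233]
ft_force: [-5.0, 1.3, 0.6]
gripper_width: 13.4
finger_force: 98.6
```

```bash
python3 -c "
from h import *
where()"
```

```text
heel in corner [  1.24 -24.97] under 6.2 yaw err -0.0005 F corner [-5.2  0.6] fz 0.6 tq [0.21 0.74 0.02] t 13.55 tilt [-3.1404e+00 -7.0000e-04  2.2331e+00]
+1mm cx tool x,y -0.707 0.707
+1mm cy tool x,y 0.707 0.707
```

Call:
jog_arm([
  {"x": 1,"y": -1,"z": 0,"wx": 0,"wy": 0,"wz": 0,"gripper": -1},
  {"x": 1.4,"y": 1.4,"z": 0,"wx": 0,"wy": 0,"wz": 0,"gripper": -1},
  {"x": 1.4,"y": 1.4,"z": 0,"wx": 0,"wy": 0,"wz": 0,"gripper": -1},
  {"x": 1.4,"y": 1.4,"z": 0,"wx": 0,"wy": 0,"wz": 0,"gripper": -1},
  {"x": 1.4,"y": 1.4,"z": 0,"wx": 0,"wy": 0,"wz": 0,"gripper": -1},
  {"x": 0.7,"y": 0.7,"z": 0,"wx": 0,"wy": 0,"wz": 0,"gripper": -1},
  {"x": 0,"y": 0,"z": 0,"wx": 0,"wy": 0,"wz": 0,"gripper": -1},
  {"x": 0,"y": 0,"z": 0,"wx": 0,"wy": 0,"wz": 0,"gripper": -1},
])

```text
time: 14.55
eef_pos: [531.5, 153.6, 24.9]
ee_rot: [-3.142, 0.0, 2.233]
ft_force: [-0.0, 0.3, -2.1]
gripper_width: 12.9
finger_force: 98.1
```

```bash
python3 -c "
from h import *
where()"
```

```text
heel in corner [  0.56 -16.03] under 6.3 yaw err -0.0005 F corner [-0.   0.3] fz -2.1 tq [-0.04  0.03 -0.05] t 14.55 tilt [-3.1415  0.      2.2331]
+1mm cx tool x,y -0.707 0.707
+1mm cy tool x,y 0.707 0.707
```

Call:
jog_arm([
  {"x": 0.7,"y": 0.7,"z": 0,"wx": 0,"wy": 0,"wz": 0,"gripper": -1},
  {"x": 0.7,"y": 0.7,"z": 0,"wx": 0,"wy": 0,"wz": 0,"gripper": -1},
  {"x": 0.7,"y": 0.7,"z": 0,"wx": 0,"wy": 0,"wz": 0,"gripper": -1},
  {"x": 0.7,"y": 0.7,"z": 0,"wx": 0,"wy": 0,"wz": 0,"gripper": -1},
  {"x": 0.7,"y": 0.7,"z": 0,"wx": 0,"wy": 0,"wz": 0,"gripper": -1},
  {"x": 0,"y": 0,"z": 0,"wx": 0,"wy": 0,"wz": 0,"gripper": -1},
])

```text
time: 15.3
eef_pos: [531.9, 158.0, 24.8]
ee_rot: [-3.141, 0.0, 2.234]
ft_force: [-0.6, -5.0, -2.8]
gripper_width: 12.8
finger_force: 98.3
```

```bash
python3 -c "
from h import *
where()"
```

```text
heel in corner [  0.36 -11.57] under 6.2 yaw err 0.0005 F corner [-0.  -5.1] fz -2.8 tq [-0.88  0.    0.4 ] t 15.3 tilt [-3.1405e+00  3.0000e-04  2.2341e+00]
+1mm cx tool x,y -0.707 0.707
+1mm cy tool x,y 0.707 0.707
```

Call:
jog_arm([
  {"x": 0.7,"y": 0.7,"z": 0,"wx": 0,"wy": 0,"wz": 0,"gripper": -1},
  {"x": 0.7,"y": 0.7,"z": 0,"wx": 0,"wy": 0,"wz": 0,"gripper": -1},
  {"x": 0.7,"y": 0.7,"z": 0,"wx": 0,"wy": 0,"wz": 0,"gripper": -1},
  {"x": 0.7,"y": 0.7,"z": 0,"wx": 0,"wy": 0,"wz": 0,"gripper": -1},
  {"x": 0.7,"y": 0.7,"z": 0,"wx": 0,"wy": 0,"wz": 0,"gripper": -1},
  {"x": 0.7,"y": 0.7,"z": 0,"wx": 0,"wy": 0,"wz": 0,"gripper": -1},
  {"x": 0,"y": 0,"z": 0,"wx": 0,"wy": 0,"wz": 0,"gripper": -1},
])

```text
time: 16.18
eef_pos: [531.9, 163.8, 24.6]
ee_rot: [-3.139, -0.0, 2.234]
ft_force: [-1.7, -4.1, -1.7]
gripper_width: 13.3
finger_force: 98.4
```

```bash
python3 -c "
from h import *
where()"
```

```text
heel in corner [-0.41 -5.8 ] under 6.0 yaw err 0.0007 F corner [-1.2 -4.3] fz -1.7 tq [-0.7   0.31  0.44] t 16.175 tilt [-3.1391e+00 -3.0000e-04  2.2343e+00]
+1mm cx tool x,y -0.708 0.707
+1mm cy tool x,y 0.707 0.708
```

Call:
jog_arm([
  {"x": 0.7,"y": 0.7,"z": 0,"wx": 0,"wy": 0,"wz": 0,"gripper": -1},
  {"x": 0.7,"y": 0.7,"z": 0,"wx": 0,"wy": 0,"wz": 0,"gripper": -1},
  {"x": 0.7,"y": 0.7,"z": 0,"wx": 0,"wy": 0,"wz": 0,"gripper": -1},
  {"x": 0,"y": 0,"z": 0,"wx": 0,"wy": 0,"wz": 0,"gripper": -1},
  {"x": 0,"y": 0,"z": 0,"wx": 0,"wy": 0,"wz": 0,"gripper": -1},
])

```text
time: 16.8
eef_pos: [531.4, 166.0, 24.6]
ee_rot: [-3.137, -0.001, 2.233]
ft_force: [-3.9, -9.2, 0.7]
gripper_width: 13.0
finger_force: 98.7
```

```bash
python3 -c "
from h import *
where()"
```

```text
heel in corner [-1.13 -3.69] under 6.0 yaw err -0.0002 F corner [-2.7 -9.6] fz 0.7 tq [-1.24  0.56  0.2 ] t 16.8 tilt [-3.1372e+00 -8.0000e-04  2.2334e+00]
+1mm cx tool x,y -0.707 0.707
+1mm cy tool x,y 0.707 0.707
```

```bash
python3 - <<'E'
from h import *
b=arm.snapshot("side")[:,:,::-1]; cv2.imwrite("pics/s4.png",b)
t=arm.snapshot("top")[:,:,::-1]; cv2.imwrite("pics/t4.png",t)
B=cv2.resize(b[125:240,220:400],None,fx=4.4,fy=4.4,interpolation=cv2.INTER_CUBIC)[:,:480]
T=cv2.resize(t[180:315,130:290],None,fx=2,fy=2)
o=np.zeros((506,800,3),np.uint8);o[:,:480]=B;o[:270,480:]=T
cv2.imwrite("pics/s4c.png",o)
E
```

```text
(no output)
```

View pics/s4c.png

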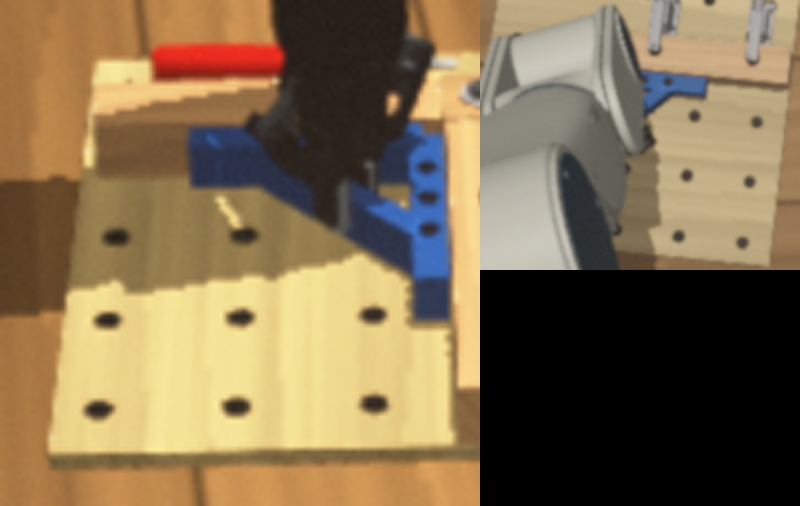

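```bash
python3 - <<'E'
from h import *
s=arm.state();t=s["eef_pos"];z=t[2]-6.6
th=s["ee_rot"][2]-3*np.pi/4;R=np.array([[np.cos(th),-np.sin(th)],[np.sin(th),np.cos(th)]])
cr=lambda p:((p-[220,125])*4.4).round(0)
for q in((-150,0),(-150,-20),(0,-150),(-20,-150)):
    w=t[:2]+R@(np.array(q)+59.7); print(q,"crop z0,z30",[cr(proj("side",[*w,zz])) for zz in(z,z+30)])
for f in("s3","s4"):
    g=cv2.imread(f"pics/{f}.png").astype(np.float32).sum(2)
    for nm,zz,q in(("bottom",12,[(-202,0),(-165,0)]),("topin",52,[(-202,0),(-165,0)]),("outer",52,[(-202,45),(-190,45)])):
        for dy in ((-14,) if f=="s3" else (0,)):
            a,b=[proj("side",[*(O+RC@[x,y+dy]),zz]) for x,y in q]
            for sg in(1,-1):
                l=wline("side",g,a,b,zz,w=3.5,sign=sg); print(f,nm,sg,[(RC.T@(p-O)).round(1).tolist() for p in l[:2]],"r",round(float(l[3]),2))
E
```

```text
(-150, 0) crop z0,z30 [array([192., 171.]), array([189., 129.])]
(-150, -20) crop z0,z30 [array([191., 191.]), array([187., 149.])]
(0, -150) crop z0,z30 [array([449., 321.]), array([449., 279.])]
(-20, -150) crop z0,z30 [array([413., 322.]), array([413., 280.])]
s3 bottom 1 [[-201.5, -9.7], [-164.6, -25.4]] r 0.45
s3 bottom -1 [[-210.0, -21.6], [-172.9, -30.3]] r 0.11
s3 topin 1 [[-202.4, -3.0], [-165.3, -1.1]] r 0.06
s3 topin -1 [[-201.8, -16.0], [-165.2, -11.8]] r 0.15
s3 outer 1 [[-200.0, 19.2], [-191.2, 31.6]] r 0.38
s3 outer -1 [[-200.2, 28.7], [-192.5, 43.3]] r 0.41
s4 bottom 1 [[-202.3, 0.3], [-165.3, 0.1]] r 0.01
s4 bottom -1 [[-203.2, -12.5], [-166.5, -11.7]] r 0.17
s4 topin 1 [[-194.0, -19.1], [-166.5, 18.7]] r 0.8
s4 topin -1 [[-201.5, 14.6], [-164.5, -2.2]] r 0.57
s4 outer 1 [[-200.7, 31.5], [-189.8, 38.3]] r 0.29
s4 outer -1 [[-201.6, 42.7], [-190.5, 48.8]] r 0.15
```

```bash
python3 - <<'E'
from h import *
im=cv2.imread("pics/s4.png").astype(np.float32); s=arm.state();t=s["eef_pos"];z=t[2]-6.6
th=s["ee_rot"][2]-3*np.pi/4;R=np.array([[np.cos(th),-np.sin(th)],[np.sin(th),np.cos(th)]])
W=lambda q:t[:2]+R@(np.array(q)+59.7)
b=im[:,:,0]-im[:,:,2]
cr=lambda p:((np.array(p)-[220,125])*4.4).round(0).tolist()
def rel(p): return (R.T@(p-t[:2])-59.7).round(1).tolist()
for nm,q,zz in(("back outer top",[(0,-145),(0,-40)],z+30),("side tip end vertical",None,0),("back tip bottom",[(0,-150),(-20,-150)],z),("side leg inner-bottom",[(-150,-20),(-112,-20)],z),("side leg outer top",[(-150,0),(-128,0)],z+30),("back inner top",[(-20,-145),(-20,-115)],z+30)):
    if q is None: continue
    a,c=[proj("side",[*W(x),zz]) for x in q]; l=wline("side",b,a,c,zz,w=3); print(nm,[rel(p) for p in l[:2]],"ang",round(l[2]-np.arctan2(*(W(q[1])-W(q[0]))[::-1]),3),round(float(l[3]),2))
for y in(0,-5,-10): print("rail y",y,[cr(proj("side",[*(O+RC@[x,y]),zz])) for zz in(12,52) for x in(-205,-165)])
g=im.sum(2)
for col in(243,248,254): print(col,g[140:175,col].astype(int).tolist())
E
```

```text
back outer top [[0.2, -144.6], [-0.7, -39.6]] ang 0.008 0.04
back tip bottom [[0.0, -147.5], [-20.0, -146.9]] ang -0.033 0.03
side leg inner-bottom [[-150.3, -15.3], [-112.1, -16.7]] ang -0.037 0.04
side leg outer top [[-150.3, 4.6], [-128.2, 4.5]] ang -0.004 0.01
back inner top [[-20.9, -145.0], [-21.0, -115.0]] ang 0.004 0.09
rail y 0 [[104.0, 177.0], [170.0, 176.0], [98.0, 122.0], [165.0, 121.0]]
rail y -5 [[103.0, 182.0], [170.0, 181.0], [97.0, 127.0], [165.0, 126.0]]
rail y -10 [[103.0, 187.0], [170.0, 186.0], [97.0, 132.0], [164.0, 130.0]]
243 [621, 621, 626, 613, 567, 566, 587, 586, 579, 553, 513, 364, 318, 295, 259, 257, 261, 259, 262, 263, 258, 235, 243, 247, 264, 301, 360, 366, 366, 364, 365, 358, 365, 360, 360]
248 [622, 620, 607, 557, 565, 575, 590, 582, 555, 507, 349, 337, 327, 280, 264, 261, 261, 260, 263, 256, 243, 240, 244, 252, 265, 296, 332, 341, 337, 338, 332, 331, 334, 331, 338]
254 [413, 433, 433, 468, 562, 577, 582, 535, 398, 317, 327, 340, 315, 272, 263, 260, 261, 258, 247, 247, 247, 242, 247, 252, 272, 285, 328, 334, 332, 334, 326, 325, 324, 323, 330]
```

```bash
python3 - <<'E'
from h import *
im=cv2.imread("pics/s3.png").astype(np.float32); t=np.array([516.99,146.48,148.41]);z=t[2]-6.6
th=2.23509-3*np.pi/4;R=np.array([[np.cos(th),-np.sin(th)],[np.sin(th),np.cos(th)]])
W=lambda q:t[:2]+R@(np.array(q)+59.7)
b=im[:,:,0]-im[:,:,2]
def rel(p): return (R.T@(p-t[:2])-59.7).round(1).tolist()
for nm,q,zz in(("back outer top",[(0,-145),(0,-40)],z+30),("back tip bottom",[(0,-150),(-20,-150)],z),("side leg inner-bottom",[(-150,-20),(-112,-20)],z),("side leg outer top",[(-150,0),(-128,0)],z+30),("back inner top",[(-20,-145),(-20,-115)],z+30)):
    a,c=[proj("side",[*W(x),zz]) for x in q]; l=wline("side",b,a,c,zz,w=3); print(nm,[rel(p) for p in l[:2]],"ang",round(l[2]-np.arctan2(*(W(q[1])-W(q[0]))[::-1]),3),round(float(l[3]),2))
s=arm.state();print(s["joint_pos"],s["qvel"],s["gripper_width"],s["finger_force"])
E
```

```text
back outer top [[-1.6, -157.1], [-0.5, -53.5]] ang -0.011 0.05
back tip bottom [[0.0, -146.7], [-20.0, -146.9]] ang 0.014 0.05
side leg inner-bottom [[-151.5, -15.2], [-113.4, -15.5]] ang -0.009 0.0
side leg outer top [[-150.2, 3.4], [-128.2, 3.5]] ang 0.004 0.01
back inner top [[-21.5, -145.0], [-20.9, -115.0]] ang -0.021 0.06
[ 2.81933468e-01  6.40566416e-01  1.87494183e+00 -1.39441113e-03
  6.30467145e-01 -3.79468525e-01] [-0.00062083 -0.00037532 -0.00067334 -0.00051451 -0.00043419  0.00073849] 13.088196063146196 98.69905471801758
```

Call:
jog_arm([
  {"x": -0.7,"y": -0.7,"z": 0,"wx": 0,"wy": 0,"wz": 0,"gripper": -1},
  {"x": -0.7,"y": 0.7,"z": 0,"wx": 0,"wy": 0,"wz": 0,"gripper": -1},
  {"x": 0,"y": 0,"z": 0,"wx": 0,"wy": 0,"wz": 0,"gripper": -1},
  {"x": 0,"y": 0,"z": 0,"wx": 0,"wy": 0,"wz": 0,"gripper": -1},
])

```text
time: 17.4
eef_pos: [533.0, 165.8, 24.5]
ee_rot: [-3.139, -0.001, 2.233]
ft_force: [-3.6, -4.9, -3.2]
gripper_width: 13.2
finger_force: 98.3
```

```bash
python3 -c "
from h import *
where()"
```

```text
heel in corner [ 0.55 -3.73] under 5.9 yaw err -0.0004 F corner [-3.  -5.3] fz -3.2 tq [-0.74  0.56  0.17] t 17.4 tilt [-3.1392e+00 -7.0000e-04  2.2332e+00]
+1mm cx tool x,y -0.707 0.707
+1mm cy tool x,y 0.707 0.707
```

Call:
jog_arm([
  {"x": -0.4,"y": 0.4,"z": 0,"wx": 0,"wy": 0,"wz": 0,"gripper": -1},
  {"x": 0,"y": 0,"z": 0,"wx": 0,"wy": 0,"wz": 0,"gripper": -1},
  {"x": 0,"y": 0,"z": 0,"wx": 0,"wy": 0,"wz": 0,"gripper": -1},
])

```text
time: 17.77
eef_pos: [533.4, 165.7, 24.5]
ee_rot: [-3.139, -0.001, 2.233]
ft_force: [-4.3, -5.0, -2.8]
gripper_width: 13.0
finger_force: 98.3
```

```bash
python3 -c "
from h import *
where()"
```

```text
heel in corner [ 0.97 -3.73] under 5.9 yaw err -0.0004 F corner [-3.6 -5.5] fz -2.8 tq [-0.67  0.63  0.16] t 17.775 tilt [-3.1389e+00 -9.0000e-04  2.2332e+00]
+1mm cx tool x,y -0.707 0.707
+1mm cy tool x,y 0.707 0.707
```

Call:
jog_arm([
  {"x": -0.4,"y": 0.4,"z": 0,"wx": 0,"wy": 0,"wz": 0,"gripper": -1},
  {"x": 0,"y": 0,"z": 0,"wx": 0,"wy": 0,"wz": 0,"gripper": -1},
  {"x": 0,"y": 0,"z": 0,"wx": 0,"wy": 0,"wz": 0,"gripper": -1},
])

```text
time: 18.15
eef_pos: [533.4, 165.7, 24.4]
ee_rot: [-3.138, -0.001, 2.233]
ft_force: [-5.1, -3.9, -1.0]
gripper_width: 13.0
finger_force: 98.5
```

```bash
python3 -c "
from h import *
where()"
```

```text
heel in corner [ 0.98 -3.74] under 5.8 yaw err -0.0005 F corner [-4.6 -4.5] fz -1.0 tq [-0.61  0.91  0.16] t 18.15 tilt [-3.1381e+00 -1.5000e-03  2.2331e+00]
+1mm cx tool x,y -0.707 0.707
+1mm cy tool x,y 0.707 0.707
```

Call:
jog_arm([
  {"x": 0,"y": 0.6,"z": 0,"wx": 0,"wy": 0,"wz": 0,"gripper": -1},
  {"x": 0,"y": 0,"z": 0,"wx": 0,"wy": 0,"wz": 0,"gripper": -1},
  {"x": 0,"y": 0,"z": 0,"wx": 0,"wy": 0,"wz": 0,"gripper": -1},
])

```text
time: 18.52
eef_pos: [533.5, 165.8, 24.5]
ee_rot: [-3.137, -0.002, 2.233]
ft_force: [-6.3, -5.2, 0.9]
gripper_width: 13.1
finger_force: 98.7
```

```bash
python3 -c "
from h import *
where()"
```

```text
heel in corner [ 1.   -3.69] under 5.9 yaw err -0.0003 F corner [-5.6 -6. ] fz 0.9 tq [-0.86  1.01  0.17] t 18.525 tilt [-3.1370e+00 -1.6000e-03  2.2333e+00]
+1mm cx tool x,y -0.707 0.707
+1mm cy tool x,y 0.707 0.707
```

Call:
jog_arm([
  {"x": 0,"y": 0.7,"z": 0,"wx": 0,"wy": 0,"wz": 0,"gripper": -1},
  {"x": 0,"y": 0,"z": 0,"wx": 0,"wy": 0,"wz": 0,"gripper": -1},
  {"x": 0,"y": 0,"z": 0,"wx": 0,"wy": 0,"wz": 0,"gripper": -1},
  {"x": 0,"y": 0,"z": 0,"wx": 0,"wy": 0,"wz": 0,"gripper": -1},
])

```text
time: 19.02
eef_pos: [533.5, 165.8, 24.4]
ee_rot: [-3.136, -0.002, 2.233]
ft_force: [-7.3, -7.5, 1.4]
gripper_width: 13.3
finger_force: 99.0
```

```bash
python3 - <<'E'
from h import *
where()
im=arm.snapshot("side")[:,:,::-1].astype(np.float32); cv2.imwrite("pics/s5.png",im); g=im.sum(2); b=im[:,:,0]-im[:,:,2]
s=arm.state();t=s["eef_pos"];z=t[2]-6.6
R=RC; W=lambda q:t[:2]+R@(np.array(q)+59.7)
for nm,q,zz in(("back outer top",[(0,-145),(0,-40)],z+30),("side leg inner-bottom",[(-150,-20),(-112,-20)],z),("side leg outer top",[(-150,0),(-128,0)],z+30)):
    a,c=[proj("side",[*W(x),zz]) for x in q]; l=wline("side",b,a,c,zz,w=3); print(nm,[(RC.T@(p-O)).round(1).tolist() for p in l[:2]],"ang",round(l[2]-np.arctan2(*(W(q[1])-W(q[0]))[::-1]),3))
a,c=[proj("side",[*(O+RC@[x,0]),12]) for x in(-204,-165)]
l=wline("side",g,a,c,12,w=3.5,sign=1); print("rail bottom",[(RC.T@(p-O)).round(1).tolist() for p in l[:2]])
# back rail inside top edge beyond the tip
a,c=[proj("side",[*(O+RC@[0,y]),52]) for y in(-165,-245)]
for sg in(1,-1):
    l=wline("side",g,a,c,52,w=3,sign=sg); print("back rail top edge",[(RC.T@(p-O)).round(1).tolist() for p in l[:2]],l[3])
E
```

```text
heel in corner [ 1.   -3.68] under 5.8 yaw err -0.0003 F corner [-6.4 -8.3] fz 1.4 tq [-1.17  1.21  0.18] t 19.025 tilt [-3.1358e+00 -1.8000e-03  2.2333e+00]
+1mm cx tool x,y -0.707 0.707
+1mm cy tool x,y 0.707 0.707
back outer top [[0.2, -150.2], [-0.4, -45.4]] ang 0.006
side leg inner-bottom [[-147.5, -19.2], [-109.3, -20.4]] ang -0.032
side leg outer top [[-149.3, 0.8], [-127.2, 0.4]] ang -0.018
rail bottom [[-203.8, 0.6], [-164.8, 1.1]]
back rail top edge [[-2.9, -174.6], [-5.2, -253.8]] 0.2214023
back rail top edge [[-0.9, -162.9], [1.6, -242.9]] 0.16562194[ WARN:0@0.677] global loadsave.cpp:1063 imwrite_ Unsupported depth image for selected encoder is fallbacked to CV_8U.
```

Call:
jog_arm([
  {"x": 0,"y": 0.2,"z": 0,"wx": 0,"wy": 0,"wz": 0,"gripper": -1},
  {"x": 0,"y": 0,"z": 0,"wx": 0,"wy": 0,"wz": 0,"gripper": -1},
  {"x": 0,"y": 0,"z": 0,"wx": 0,"wy": 0,"wz": 0,"gripper": -1},
  {"x": 0,"y": 0,"z": 0,"wx": 0,"wy": 0,"wz": 0,"gripper": -1},
  {"x": 0,"y": 0,"z": 0,"wx": 0,"wy": 0,"wz": 0,"gripper": -1},
  {"x": 0,"y": 0,"z": 0,"wx": 0,"wy": 0,"wz": 0,"gripper": -1},
  {"x": 0,"y": 0,"z": 0,"wx": 0,"wy": 0,"wz": 0,"gripper": -1},
  {"x": 0,"y": 0,"z": 0,"wx": 0,"wy": 0,"wz": 0,"gripper": -1},
  {"x": 0,"y": 0,"z": 0,"wx": 0,"wy": 0,"wz": 0,"gripper": -1},
  {"x": 0,"y": 0,"z": 0,"wx": 0,"wy": 0,"wz": 0,"gripper": -1},
  {"x": 0,"y": 0,"z": 0,"wx": 0,"wy": 0,"wz": 0,"gripper": -1},
  {"x": 0,"y": 0,"z": 0,"wx": 0,"wy": 0,"wz": 0,"gripper": -1},
  {"x": 0,"y": 0,"z": 0,"wx": 0,"wy": 0,"wz": 0,"gripper": -1},
  {"x": 0,"y": 0,"z": 0,"wx": 0,"wy": 0,"wz": 0,"gripper": -1},
  {"x": 0,"y": 0,"z": 0,"wx": 0,"wy": 0,"wz": 0,"gripper": -1},
  {"x": 0,"y": 0,"z": 0,"wx": 0,"wy": 0,"wz": 0,"gripper": -1},
  {"x": 0,"y": 0,"z": 0,"wx": 0,"wy": 0,"wz": 0,"gripper": -1},
  {"x": 0,"y": 0,"z": 0,"wx": 0,"wy": 0,"wz": 0,"gripper": -1},
])

```text
time: 21.32
eef_pos: [533.5, 165.8, 24.4]
ee_rot: [-3.135, -0.002, 2.233]
ft_force: [-7.9, -8.3, 2.9]
gripper_width: 13.3
finger_force: 99.1
```

```bash
python3 -c "
from h import *
where()"
```

```text
heel in corner [ 0.98 -3.68] under 5.8 yaw err -0.0003 F corner [-6.8 -9.2] fz 2.9 tq [-1.23  1.19  0.15] t 21.325 tilt [-3.1354e+00 -1.9000e-03  2.2333e+00]
+1mm cx tool x,y -0.707 0.707
+1mm cy tool x,y 0.707 0.707
```

Call:
jog_arm([
  {"x": 0,"y": -2,"z": 0,"wx": 0,"wy": 0,"wz": 0,"gripper": -1},
  {"x": 0,"y": -3,"z": 0,"wx": 0,"wy": 0,"wz": 0,"gripper": -1},
  {"x": 0,"y": -5,"z": 0,"wx": 0,"wy": 0,"wz": 0,"gripper": -1},
  {"x": 0,"y": -5,"z": 0,"wx": 0,"wy": 0,"wz": 0,"gripper": -1},
  {"x": 0,"y": 0,"z": -15,"wx": 0,"wy": 0,"wz": 0,"gripper": -1},
  {"x": 0,"y": 0,"z": -35,"wx": 0,"wy": 0,"wz": 0,"gripper": -1},
  {"x": 0,"y": 0,"z": -40,"wx": 0,"wy": 0,"wz": 0,"gripper": -1},
  {"x": 0,"y": 0,"z": -35,"wx": 0,"wy": 0,"wz": 0,"gripper": -1},
  {"x": -17.2,"y": -16.3,"z": 0,"wx": 0,"wy": 0,"wz": 0,"gripper": -1},
  {"x": -35,"y": -32,"z": 0,"wx": 0,"wy": 0,"wz": 0,"gripper": -1},
  {"x": -35,"y": -32,"z": 0,"wx": 0,"wy": 0,"wz": 0,"gripper": -1},
  {"x": -35,"y": -32,"z": 0,"wx": 0,"wy": 0,"wz": 0,"gripper": -1},
  {"x": -35,"y": -32,"z": 0,"wx": 0,"wy": 0,"wz": 0,"gripper": -1},
  {"x": -35,"y": -32,"z": 0,"wx": 0,"wy": 0,"wz": 0,"gripper": -1},
  {"x": -35,"y": -32,"z": 0,"wx": 0,"wy": 0,"wz": 0,"gripper": -1},
  {"x": -35,"y": -32,"z": 0,"wx": 0,"wy": 0,"wz": 0,"gripper": -1},
  {"x": 0,"y": 0,"z": 0,"wx": 0,"wy": 0,"wz": 0,"gripper": -1},
])

```text
time: 23.45
eef_pos: [496.6, -199.8, 151.2]
ee_rot: [3.141, 0.002, 2.229]
ft_force: [0.3, 0.2, -2.2]
gripper_width: 12.8
finger_force: 98.3
```

```bash
python3 - <<'E'
from h import *
c=lambda x,y:(x/3+112,y/3+150)
im=arm.snapshot("top")[:,:,::-1].copy(); cv2.imwrite("pics/t6.png",im)
g0=cv2.imread("pics/top0.png")[:,:,1].astype(np.float32)
cv2.imwrite("pics/t6c.png",cv2.resize(im[150:320,112:302],None,fx=3,fy=3))
g=im[:,:,1].astype(np.float32)
for nm,q in(("inner",((-40,0),(-195,0))),("outer",((-30,45),(-195,45)))):
  for sg in(1,-1):
    a,b=[proj("top",[*(O+RC@p),52]) for p in q]; l=wline("top",g,a,b,52,w=2.5,sign=sg); print(nm,sg,[(RC.T@(p-O)).round(1).tolist() for p in l[:2]],"ang err",round((l[2]-np.pi-TH+np.pi)%(2*np.pi)-np.pi,4),l[3])
plan([(483,-320,60,2.419)])
s=arm.state();print(s["eef_pos"],s["time"])
E
```

```text
inner 1 [[-44.0, -0.9], [-198.9, -1.4]] ang err 0.0033 0.15786564Traceback (most recent call last):
  File "<stdin>", line 9, in <module>
  File "h.py", line 24, in wline
    p,q,r=edge(g,a,b,**k); A,B=ray(n,p,z),ray(n,q,z); return A,B,np.arctan2(*(B-A)[::-1]),r
          ~~~~^^^^^^^^^^^
  File "h.py", line 21, in edge
    vx,vy,x,y=cv2.fitLine(pts,cv2.DIST_HUBER,0,.01,.01).ravel(); m=np.array([x,y]); v=np.array([vx,vy])
              ~~~~~~~~~~~^^^^^^^^^^^^^^^^^^^^^^^^^^^^^^
cv2.error: OpenCV(4.12.0) /io/opencv/modules/imgproc/src/linefit.cpp:618: error: (-215:Assertion failed) npoints2 >= 0 || npoints3 >= 0 in function 'fitLine'
```

View pics/t6c.png

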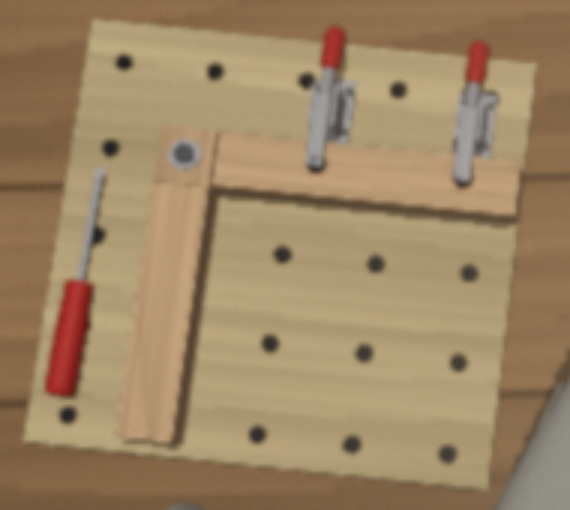

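The side rail's inner edge, running from crop (210,200) to (183,440), is now true within about 0.003 rad, and the screwdriver hasn't moved. Now I'll lay the square back on the mat.

Call:
jog_arm([
  {"x": -29,"y": -28,"z": 0,"wx": 0,"wy": 0,"wz": 0,"gripper": -1},
  {"x": -29,"y": -28,"z": 0,"wx": 0,"wy": 0,"wz": 0,"gripper": -1},
  {"x": -29,"y": -28,"z": 0,"wx": 0,"wy": 0,"wz": 0,"gripper": -1},
  {"x": 0,"y": 0,"z": 40,"wx": 0,"wy": 0,"wz": 0,"gripper": -1},
  {"x": 0,"y": 0,"z": 40,"wx": 0,"wy": 0,"wz": 0,"gripper": -1},
  {"x": 0,"y": 0,"z": 35,"wx": 0,"wy": 0,"wz": 0,"gripper": -1},
  {"x": 0,"y": 0,"z": 15,"wx": 0,"wy": 0,"wz": 0,"gripper": -1},
  {"x": 0,"y": 0,"z": 6,"wx": 0,"wy": 0,"wz": 0,"gripper": -1},
  {"x": 0,"y": 0,"z": 0,"wx": 0,"wy": 0,"wz": 0,"gripper": -1},
  {"x": 0,"y": 0,"z": 0,"wx": 0,"wy": 0,"wz": 0,"gripper": -1},
])

```text
time: 24.75
eef_pos: [484.4, -317.4, 15.2]
ee_rot: [3.141, 0.002, 2.233]
ft_force: [-0.2, -0.8, -3.2]
gripper_width: 13.3
finger_force: 98.3
```

Call:
jog_arm([
  {"x": 0,"y": 0,"z": 2,"wx": 0,"wy": 0,"wz": 0,"gripper": -1},
  {"x": 0,"y": 0,"z": 2,"wx": 0,"wy": 0,"wz": 0,"gripper": -1},
  {"x": 0,"y": 0,"z": 0,"wx": 0,"wy": 0,"wz": 0,"gripper": -1},
  {"x": 0,"y": 0,"z": 0,"wx": 0,"wy": 0,"wz": 0,"gripper": -1},
])

```text
time: 25.25
eef_pos: [483.6, -317.0, 9.9]
ee_rot: [-3.142, -0.0, 2.233]
ft_force: [0.4, 1.1, -2.9]
gripper_width: 13.2
finger_force: 98.3
```

Call:
jog_arm([
  {"x": 0,"y": 0,"z": 0.7,"wx": 0,"wy": 0,"wz": 0,"gripper": -1},
  {"x": 0,"y": 0,"z": 0.5,"wx": 0,"wy": 0,"wz": 0,"gripper": -1},
  {"x": 0,"y": 0,"z": 0,"wx": 0,"wy": 0,"wz": 0,"gripper": -1},
  {"x": 0,"y": 0,"z": 0,"wx": 0,"wy": 0,"wz": 0,"gripper": -1},
])

```text
time: 25.75
eef_pos: [483.6, -317.0, 9.6]
ee_rot: [3.142, 0.0, 2.233]
ft_force: [-3.7, 1.2, 7.0]
gripper_width: 13.5
finger_force: 100.2
```

Call:
jog_arm([
  {"x": 0,"y": 0,"z": 0,"wx": 0,"wy": 0,"wz": 0,"gripper": -0.15},
  {"x": 0,"y": 0,"z": 0,"wx": 0,"wy": 0,"wz": 0,"gripper": -0.15},
  {"x": 0,"y": 0,"z": 0,"wx": 0,"wy": 0,"wz": 0,"gripper": -0.15},
  {"x": 0,"y": 0,"z": 0,"wx": 0,"wy": 0,"wz": 0,"gripper": -0.15},
])

```text
time: 26.25
eef_pos: [483.6, -316.9, 8.7]
ee_rot: [-3.142, -0.0, 2.233]
ft_force: [0.4, -0.2, 0.5]
gripper_width: 36.6
finger_force: 0.0
```

Call:
jog_arm([
  {"x": 0,"y": 0,"z": -10,"wx": 0,"wy": 0,"wz": 0,"gripper": -0.15},
  {"x": 0,"y": 0,"z": -20,"wx": 0,"wy": 0,"wz": 0,"gripper": -0.15},
  {"x": 0,"y": 0,"z": -40,"wx": 0,"wy": 0,"wz": 0,"gripper": -0.15},
  {"x": 0,"y": 0,"z": -40,"wx": 0,"wy": 0,"wz": 0,"gripper": -0.15},
  {"x": 0,"y": 0,"z": -40,"wx": 0,"wy": 0,"wz": 0,"gripper": -0.15},
  {"x": 40,"y": 40,"z": 0,"wx": 0,"wy": 0,"wz": 0,"gripper": -0.15},
  {"x": 40,"y": 40,"z": 0,"wx": 0,"wy": 0,"wz": 0,"gripper": -0.15},
  {"x": 40,"y": 40,"z": 0,"wx": 0,"wy": 0,"wz": 0,"gripper": -0.15},
  {"x": 40,"y": 40,"z": 0,"wx": 0,"wy": 0,"wz": 0,"gripper": -0.15},
  {"x": 0,"y": 0,"z": 0,"wx": 0,"wy": 0,"wz": 0,"gripper": -0.15},
  {"x": 0,"y": 0,"z": 0,"wx": 0,"wy": 0,"wz": 0,"gripper": -0.15},
])

```text
time: 27.62
eef_pos: [511.7, -92.4, 159.9]
ee_rot: [3.141, 0.001, 2.234]
ft_force: [-0.5, -0.8, 0.2]
gripper_width: 36.2
finger_force: 0.0
```

```bash
python3 - <<'E'
from h import *
a=arm.snapshot("top")[:,:,::-1]; b=arm.snapshot("side")[:,:,::-1]
cv2.imwrite("pics/end.png",np.hstack([cv2.resize(a[110:320,330:480],None,fx=2.4,fy=2.4),cv2.resize(b[220:430,220:400],None,fx=2.4,fy=2.4)])[:600,:800])
E
```

```text
(no output)
```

View pics/end.png

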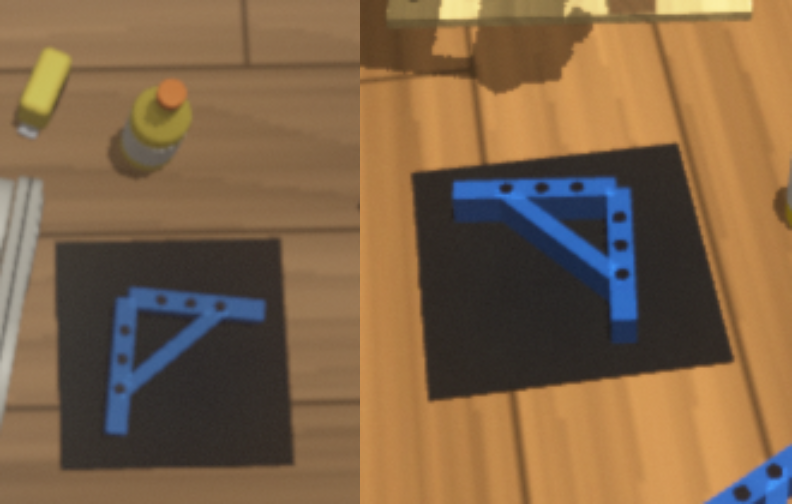

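The square lies flat in the middle of the mat, with its brace near (172,350) in the crop. The glue and tape are undisturbed and the gripper is clear.

```bash
python3 -c "
from workcell import arm
print(arm.close_job())"
```

```text
the job is handed in; nothing more can be done
None
```

I handed the job in: the square was held about 2 s in the corner at roughly 7 N (back rail) and 9 N (side rail), the side rail then measured within about 0.003 rad of true, and the square is back flat in the middle of the mat. The hand-in returned no verdict, and flushness was judged from force readings and edge measurements rather than from seeing the gaps directly.

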